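Free the pawl and close the ratchet nutcracker over the walnut

TASK

On the table stands a lever nutcracker whose raised arm is held up by a ratchet. With closed fingertips press the orange thumb pad of the pawl all the way down so the pawl swings clear of the teeth and stays free, then push the red handle down past the teeth until the arm rests fully down over the walnut in the cup. Only press and push: do not raise the arm or force it past the hooked pawl, leave the walnut in its cup, leave the pawl free, do not disturb the bowl, mug or hammer, and finish clear of everything.

Things in the scene. Friction and masses are not known exactly. Their poses are not given: they have to be found in the camera images.
- cracker: The nutcracker's base: a wooden board 350 x 110 x 20 mm screwed to the table (it cannot move), with green steel bearings. Origin on the table surface directly under the arm's hinge; x axis runs level from the hinge towards the handle side, y along the hinge axis, z up. The board reaches from 145 mm behind the origin (-x, pawl side) to 205 mm ahead of it (+x).
- hinge (a point): The arm's hinge axis, 100 mm above the table, straight above the base's origin. The arm is a steel bar 20 mm wide; behind the hinge it carries a toothed sector of 58 mm radius.
- lever (a joint): Angle of the arm in rad about the hinge: 0 = fully down, level, on its rubber rest (hard stop); grows as the arm is raised (handle goes up and towards the hinge). Starts 0.76 to 0.96. A stiff hinge: it stays where it is left, and about 1 to 6 N pressed square on the handle moves it. While the pawl is hooked it can go down only 0.05 to 0.25 rad before a tooth stops it.
- handle_pad (a point): Middle of the flat upper face of the red handle (80 x 42 x 16 mm, 120 to 200 mm from the hinge), 165 mm from the hinge along the arm and 8 mm above the arm's centre line; moves with the arm. With the arm down it is 108 mm above the table. Its z axis is normal to that face.
- pawl (a joint): Angle of the pawl in rad: 0 = hooked in between the teeth, 0.4 = pressed fully down (hard stop), nose swung about 20 mm back, clear of the teeth. Turns about a level axis parallel to the hinge, 42 mm behind it and 45 mm above the table. About 1 to 3 N on the pad moves it; it is held by friction, so it stays where it is left and does not spring back.
- pawl_pad (a point): Middle of the upper face of the pawl's orange thumb pad (38 mm along the base's x, 36 mm across), 119 mm behind the hinge, 65 mm above the table when hooked; it goes down about 30 mm when fully pressed. Nothing stands above it.
- cup (a point): Centre of the rim of the round steel cup (44 mm across) on the base, 70 mm ahead of the hinge, 36 mm above the table.
- walnut: A loose brown walnut, a ball of 34 mm diameter, 14 g, lying in the cup; origin at its centre. The arm's jaw stops about 2 mm above it.
- bowl: White bowl of walnuts, 160 mm across, 75 mm high, origin under its centre. Bystander.
- mug: Blue mug, 80 mm across and 90 mm high, with a handle; origin under its centre. Bystander.
- hammer: Hammer with a wooden handle lying on the table, 260 mm long along its x axis, 26 mm thick, head 110 mm wide at its +x end; origin under its middle. Bystander.

How it is judged:
By the outcome, as a careful person would: the job done as asked, in the order asked, and still so for the second after the job is handed in, with the robot touching nothing.
It also fails if it takes over 56 s, if anything falls off the work surface, if the arm or the gripper's body presses on something with over 40 N, if the wrist force passes 120 N, or if a joint passes its speed limit or range.

ROBOT

A 7-joint arm with a two-finger parallel gripper is mounted at the origin on the work surface. World frame = base frame: x ahead of the robot, y to its left, z up, the work surface at z = 0. Lengths are in m, angles in rad, forces in N, time in s.
With the tool pointing down it reaches from about 0.425 to 0.875 m from the base axis. Payload 8.4 kg.
Tool frame: the origin (TCP) lies at the very end of the fingers, on their centre line; the grasp point (between the pads) lies 19 mm behind it; z points along the fingers, y is the line along which they close (so a half turn about z gives the same grasp; the last joint's range is limited). The gripper opens to 85 mm and grips with 20 to 120 N. Pads are 22 mm wide; open, the fingers measure 114 mm over their backs; the gripper's body (76 mm by 85 mm) begins 54 mm behind the grasp point. The pads swing forward as they close: fully open they stand 13 mm farther back than shut.
Start: joints at [-1.42, 0.333, 0.04, 1.465, -0.013, 1.343, -0.059], TCP at [0.161, 0.63, 0.231] pointing down, gripper open.
Joint ranges: [-2.58, 2.58], [-0.38, 2.09], [-1.3, 1.39], [0.25, 2.4], [-1.5, 4.64], [0.08, 2.09], [-2.65, 2.65]. Speed limits (rad/s): [2.22, 2.22, 2.79, 2.79, 3.14, 3.14, 3.14].

INTERFACE

Orientations are given as a unit quaternion [w, x, y, z].
In Python, from bench import arm, cams, ticket gives the robot as it stands.
- The arm moves only by the shell command python3 -m handwheel 'ROWS'. ROWS is JSON, one flat list of numbers, 5 for each row, row after row: the opening, from 0 (shut) to 1 (fully open), then the shift along the world's x, y, z in mm, then the turn about the world's z in degrees. A call has 1 to 10 rows; each row shifts and turns the commanded pose from where the row before left it; what a row does not reach is not made up. A row lasts 1/12 s, in which the tool goes at most 41.7 mm and 7.16 degrees, less where a joint would pass 70% of its speed; a pose out of reach is approached as far as the arm can. A call is refused whole if a number of a shift passes 41.7 or a number of a turn 7.16, either way. A call with a gripper value outside its range is refused whole. The fingers move at their own pace and stop on an object; the grip force is fixed at half the most. Time passes only in rows, so rows that do not move let the fingers close. It gives the time, the measured TCP pose, the force, the opening and the grip force at its end, in the units of the state.
- arm.get_state(): the state, without advancing time (a new reading comes with each control period).
- cams.get_image(name): name is "side" or "top" or "wrist"; returns a dict with "image" (420x560x3 uint8, blue, green, red), "z_map" (420x560 float32, m along the optical axis (not along the pixel's ray), 0 where there is no reading), "mtx" (3x3 intrinsics, pixels), "eye" and "rotation" of the camera in the world. Camera axes: x right, y up, looking along -z (the intrinsics and any distortion apply to the point x, -y, -z); pixel columns grow to the right and rows downward; lengths in m; the calibration is good to about 2 mm. A picture is of the moment at which its call begins.
- ticket.close_job(): hands the job in; it is judged then, once.
The state is a dict: "time_s": time; "joint_positions": joint angles; "qvel": joint speeds; "joint_torque": joint torques, N m; "ee_pos": TCP position; "orientation": TCP orientation; "force": force on the tool from outside, world axes, zero at the start; "wrist_torque": the same for the moment, N m; "gripper_width": opening from 0.0 (shut) to 1.0 (fully open); "gripper_force": force on a finger pad.
Only numpy, scipy, OpenCV 4.12 (cv2) and the standard library are available. Lean on these libraries where they do the work, as an engineer would, in place of code of your own. Each camera call takes 0.05 s, during which the arm holds its last target. There are 200 camera calls.

## Working session

There is one attempt and no reset: what is moved stays moved. The work goes in short steps, Python scripts to look and compute and a shell command to move; the robot and the scene stay as the last step left them, time stands still between calls to the robot, and variables do not carry over. Pictures are saved under pics/ and viewed, at most 10 in all, crops included, and the job is handed in when it is done.

```bash
mkdir -p pics
cat > h.py <<'E'
import numpy as np, cv2
from bench import arm, cams, ticket
def cloud(n):
    d=cams.get_image(n); z=d["z_map"].astype(float); K=np.array(d["mtx"]); v,u=np.mgrid[0:z.shape[0],0:z.shape[1]]
    P=np.stack([(u-K[0,2])/K[0,0]*z,-(v-K[1,2])/K[1,1]*z,-z],-1)
    W=P@np.array(d["rotation"]).T+np.array(d["eye"]); W[z==0]=np.nan
    return d["image"],W
E
python3 - <<'E'
from h import *
out=[]
for n in("top","side"):
    im,W=cloud(n); np.save(f"{n}.npy",W); cv2.imwrite(f"{n}_raw.png",im); cv2.imwrite(f"pics/{n}0.png",im)
    hsv=cv2.cvtColor(im,cv2.COLOR_BGR2HSV)
    for nm,lo,hi in(("red",(0,150,80),(6,255,255)),("orange",(8,170,150),(18,255,255)),("green",(45,80,40),(85,255,255))):
        m=cv2.inRange(hsv,lo,hi)>0
        k,l,s,c=cv2.connectedComponentsWithStats(m.astype(np.uint8))
        for i in range(1,k):
            if s[i,4]>60:
                p=W[l==i]; print(n,nm,s[i,4],c[i].round(),np.nanmedian(p,0).round(3),np.nanpercentile(p,5,axis=0).round(3),np.nanpercentile(p,95,axis=0).round(3))
print({k:np.round(v,3) for k,v in arm.get_state().items()})
E
```

```text
Traceback (most recent call last):
  File "h.py", line 6, in cloud
    W=P@np.array(d["rotation"]).T+np.array(d["eye"]); W[z==0]=np.nan
      ~^~~~~~~~~~~~~~~~~~~~~~~~~~
ValueError: matmul: Input operand 1 has a mismatch in its core dimension 0, with gufunc signature (n?,k),(k,m?)->(n?,m?) (size 4 is different from 3)
```

Rotation is a quaternion (w,x,y,z).

```bash
sed -i 's/np.array(d\["rotation"\]).T/R.from_quat(np.array(d["rotation"])[[1,2,3,0]]).as_matrix().T/; 1a from scipy.spatial.transform import Rotation as R' h.py
python3 - <<'E'
from h import *
for n in("top","side"):
    im,W=cloud(n); np.save(f"{n}.npy",W); cv2.imwrite(f"pics/{n}0.png",im)
    hsv=cv2.cvtColor(im,cv2.COLOR_BGR2HSV)
    for nm,lo,hi in(("red",(0,150,80),(6,255,255)),("orange",(8,170,150),(18,255,255)),("green",(45,80,40),(85,255,255))):
        m=cv2.inRange(hsv,lo,hi)>0
        k,l,s,c=cv2.connectedComponentsWithStats(m.astype(np.uint8))
        for i in range(1,k):
            if s[i,4]>60:
                p=W[l==i]; print(n,nm,s[i,4],c[i].round(),np.nanmedian(p,0).round(3),np.nanpercentile(p,5,axis=0).round(3),np.nanpercentile(p,95,axis=0).round(3))
print({k:np.round(v,3) for k,v in arm.get_state().items()})
E
```

```text
top red 401 [251. 223.] [0.585 0.09  0.239] [0.568 0.064 0.207] [0.604 0.115 0.259]
top orange 131 [334. 237.] [ 0.553 -0.128  0.067] [ 0.539 -0.142  0.062] [ 0.566 -0.114  0.071]
side red 5853 [458.  65.] [ 0.326 -1.39  -0.058] [ 0.157 -1.417 -0.204] [ 0.507 -1.362  0.073]
side red 516 [440. 111.] [ 0.345 -1.347 -0.291] [ 0.155 -1.38  -0.297] [ 0.521 -1.32  -0.286]
side red 180 [284. 197.] [0.577 0.114 0.249] [0.563 0.082 0.209] [0.603 0.121 0.256]
side green 185 [314. 222.] [ 0.547 -0.004  0.06 ] [ 0.54  -0.048  0.033] [0.551 0.011 0.114]
{'time_s': np.float64(0.15), 'joint_positions': array([-1.42 ,  0.334,  0.04 ,  1.466, -0.013,  1.343, -0.058]), 'qvel': array([-0.001, -0.001,  0.002, -0.001, -0.   ,  0.001,  0.001]), 'joint_torque': array([ 3.0000e-03, -6.5904e+01,  1.3670e+00, -4.0587e+01,  1.7000e-02,
        1.0000e-02, -0.0000e+00]), 'ee_pos': array([0.161, 0.629, 0.231]), 'orientation': array([-0.   ,  0.125,  0.992, -0.001]), 'force': array([-0.709,  1.24 , -0.077]), 'wrist_torque': array([ 0.002, -0.025,  0.001]), 'gripper_force': np.float64(0.0), 'gripper_width': np.float64(1.004)}
```

View pics/top0.png

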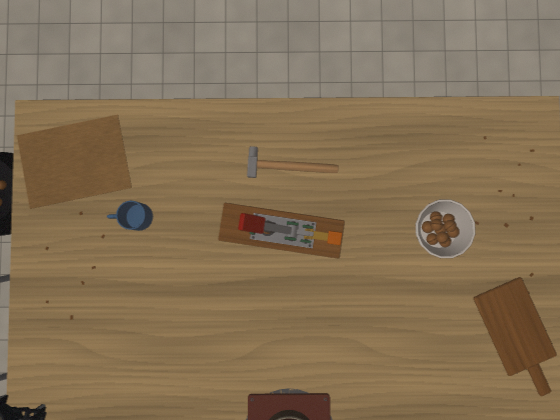

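View pics/side0.png

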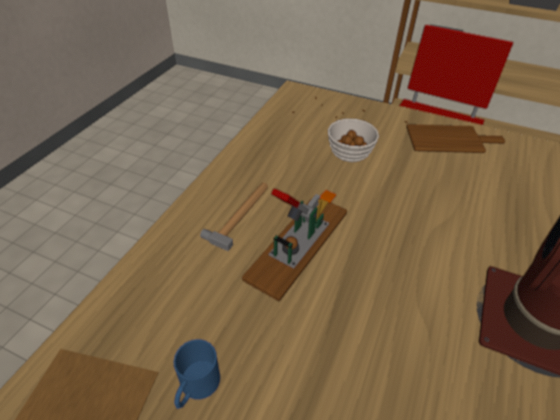

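The top view shows the cracker at about (282,231), with the red handle at (251,223) and the orange pad at (334,237). The hammer is at (290,164), the mug at (134,216) and the bowl at (445,229), all well away from it. The side view agrees. Next I'll fit the frame precisely.

```bash
cat >> h.py <<'E'
def board(W,im):
    q=W[190:275,205:360].reshape(-1,3); hv=cv2.cvtColor(im,cv2.COLOR_BGR2HSV)[190:275,205:360].reshape(-1,3)
    q=q[(q[:,2]>.012)&(q[:,2]<.028)]
    (c,s,a)=cv2.minAreaRect((q[:,:2]*1000).astype(np.float32)); return c,s,a
E
python3 - <<'E'
from h import *
W=np.load("top.npy"); im=cv2.imread("pics/top0.png")
c,s,a=board(W,im); print(c,s,a)
b=cv2.boxPoints((c,s,a)); e=b[1]-b[0]; f=b[2]-b[1]; e=e if np.hypot(*e)>np.hypot(*f) else f
e=e/np.hypot(*e); e*=np.sign(e[1]); c=np.array(c)/1000
o=c-0.030*e; n=np.array([-e[1],e[0]])
print("e",e,np.degrees(np.arctan2(e[1],e[0])),"hinge",o,"pawl",o-.119*e)
for uv in((251,223),(334,237)):
    p=W[uv[1]-3:uv[1]+4,uv[0]-3:uv[0]+4].reshape(-1,3); p=np.nanmedian(p,0); d=p[:2]-o; print(p,d@e,d@n)
hsv=cv2.cvtColor(im,cv2.COLOR_BGR2HSV); m=cv2.inRange(hsv,(0,150,80),(6,255,255))>0; m[:190]=0;m[275:]=0
p=W[m]; x=(p[:,:2]-o)@e; k=np.polyfit(x,p[:,2],1); print("theta",np.arctan(k[0]), x.min(),x.max(),p[:,2].min(),p[:,2].max(),((p[:,:2]-o)@n).mean())
E
python3 -m handwheel '[0,30,-20,20,6, 0,35,-20,10,0, 0,35,-20,10,0, 0,35,-20,10,0, 0,35,-20,10,0, 0,30,-25,10,0, 0,30,-25,10,0, 0,20,-35,10,0, 0,20,-35,0,0, 0,20,-35,0,0]'
```

```text
(558.3743286132812, 19.668869018554688) (197.857177734375, 419.1004638671875) 0.10420065373182297
e [-0.00181867  0.99999833] 90.1042 hinge [ 0.55842889 -0.01033108] pawl [ 0.55864531 -0.12933088]
[0.58522446 0.08961639 0.23801276] 0.09989857262254474 -0.0269772974820387
[ 0.55271147 -0.12851813  0.06666257] -0.11817645426990896 0.005932353518539082
theta 0.731303481803308 0.06925150666848927 0.1507214039694176 0.018359386414900092 0.2629316878591037 -0.027087615068507032
time_s: 0.98
ee_pos: [0.4517, 0.3731, 0.3218]
orientation: [0.0, 0.073, 0.997, 0.0]
force: [0.5, -0.3, -0.4]
gripper_width: -0.002
gripper_force: 0.0
```

Run:
```python
from h import *
W=np.load("top.npy"); im=cv2.imread("pics/top0.png")
m=((W[...,2]>.011)&(W[...,2]<.3)).astype(np.uint8); m=cv2.morphologyEx(m,cv2.MORPH_OPEN,np.ones((5,5)))
k,l,s,c=cv2.connectedComponentsWithStats(m); i=l[240,285]; print(s[i])
q=W[(l==i)&(W[...,2]<.03)]
c,sz,a=cv2.minAreaRect((q[:,:2]*1000).astype(np.float32)); print(c,sz,a)
b=cv2.boxPoints((c,sz,a)); e=b[1]-b[0]; f=b[2]-b[1]; e=e if np.hypot(*e)>np.hypot(*f) else f
e=e/np.hypot(*e); e*=np.sign(e[1]); o=np.array(c)/1000-0.030*e; n=np.array([-e[1],e[0]])
print("e",e,np.degrees(np.arctan2(e[1],e[0])),"hinge",o,"pawl",o-.119*e)
hsv=cv2.cvtColor(im,cv2.COLOR_BGR2HSV)
for lo,hi in(((0,150,80),(6,255,255)),((8,170,150),(18,255,255))):
    mm=(cv2.inRange(hsv,lo,hi)>0)&(l==i)&(W[...,2]>.05); p=W[mm]; x=(p[:,:2]-o)@e; k=np.polyfit(x,p[:,2],1)
    print("slope",np.arctan(k[0]),np.percentile(x,[2,50,98]),np.percentile(p[:,2],[2,50,98]),((p[:,:2]-o)@n).mean(), "z-resid",(p[:,2]-np.polyval(k,x)).std())
```

```text
[ 219  203  125   55 4671]
(574.3517456054688, 17.073715209960938) (350.5880432128906, 110.15557861328125) 81.15154266357422
e [0.1538215 0.9880986] 81.15154 hinge [ 0.5697371  -0.01256924] pawl [ 0.55143234 -0.13015298]
slope 0.7977578376183092 [0.0760098  0.10375337 0.13020474] [0.20510745 0.23927012 0.26009675] 0.0003149375378448843 z-resid 0.00464311447044651
slope -0.017066532038333727 [-0.13215989 -0.11652951 -0.10152288] [0.06121511 0.06666257 0.07138515] 0.00020493128996455683 z-resid 0.0027250552248367617
```

```bash
python3 -m handwheel '[0,0,-40,10,0, 0,0,-40,0,0, 0,0,-40,0,0, 0,0,-40,0,0, 0,0,-40,0,0, 0,10,-40,0,0, 0,10,-40,0,0, 0,10,-40,0,0, 0,10,-40,0,0, 0,10,-40,0,0]'
python3 -m handwheel '[0,10,-40,0,0, 0,15,-35,0,0, 0,15,-30,0,0, 0,9,-3,-20,0, 0,0,0,-40,0, 0,0,0,-40,0, 0,0,0,-40,0, 0,0,0,-40,0, 0,0,0,-20,0, 0,0,0,0,0]'
```

```text
time_s: 1.82
ee_pos: [0.5005, -0.0273, 0.3314]
orientation: [0.0, 0.072, 0.997, 0.0]
force: [0.6, 0.6, -0.6]
gripper_width: 0.002
gripper_force: 0.0
time_s: 2.65
ee_pos: [0.5464, -0.1324, 0.1265]
orientation: [-0.004, 0.072, 0.997, -0.0]
force: [-0.2, -0.1, -1.1]
gripper_width: 0.002
gripper_force: 0.0
```

```bash
python3 -m handwheel '[0,4,-3,-15,0, 0,0,0,-20,0, 0,0,0,-15,0, 0,0,0,0,0, 0,0,0,-6,0, 0,0,0,-6,0]'
python3 -m handwheel '[0,0,0,-6,0, 0,0,0,-6,0, 0,0,0,0,0]'
```

```text
time_s: 3.15
ee_pos: [0.555, -0.1364, 0.0709]
orientation: [0.001, 0.072, 0.997, 0.0]
force: [0.6, -0.6, -0.3]
gripper_width: 0.001
gripper_force: 0.0
time_s: 3.4
ee_pos: [0.5535, -0.1362, 0.0567]
orientation: [-0.0, 0.072, 0.997, -0.0]
force: [0.1, -0.6, -0.7]
gripper_width: -0.004
gripper_force: 0.0
```

```bash
python3 -m handwheel '[0,-2,0,-5,0, 0,0,0,-4,0, 0,0,0,0,0]'
python3 -m handwheel '[0,0,0,-4,0, 0,0,0,0,0]'
python3 -m handwheel '[0,0,0,-3,0, 0,0,0,0,0]'
```

```text
time_s: 3.65
ee_pos: [0.5513, -0.1361, 0.0476]
orientation: [-0.0, 0.072, 0.997, -0.0]
force: [-0.1, 0.0, -0.7]
gripper_width: -0.002
gripper_force: 0.0
time_s: 3.82
ee_pos: [0.5513, -0.1361, 0.0437]
orientation: [-0.0, 0.072, 0.997, -0.0]
force: [-0.1, -0.8, -0.7]
gripper_width: -0.005
gripper_force: 0.0
time_s: 3.98
ee_pos: [0.5515, -0.1361, 0.0409]
orientation: [-0.0, 0.072, 0.997, -0.0]
force: [0.3, 0.3, -0.1]
gripper_width: 0.001
gripper_force: 0.1
```

Run:
```python
from h import *
a,_=cloud("side"); b,_=cloud("wrist"); a=cv2.resize(a[150:310,220:380],(560,560)); cv2.imwrite("pics/s1.png",a)
```

```text
(no output)
```

View pics/s1.png

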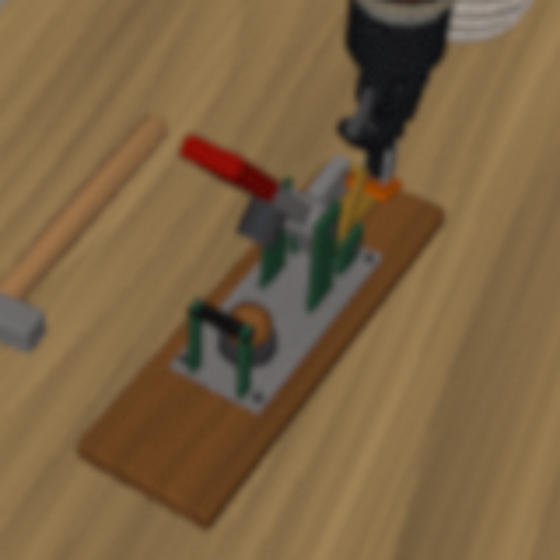

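The closed fingertips at (380,180) are on the orange pad and pressing it down. The walnut is in its cup at (250,325). I'll keep going until the hard stop.

```bash
for i in 1; do python3 -m handwheel '[0,0,0,-2,0, 0,0,0,0,0]'; done
python3 -m handwheel '[0,0,0,-2,0, 0,0,0,0,0]'
python3 -m handwheel '[0,0,0,-2,0, 0,0,0,0,0]'
```

```text
time_s: 4.25
ee_pos: [0.5517, -0.1361, 0.0391]
orientation: [0.0, 0.072, 0.997, -0.0]
force: [0.3, -0.3, 0.6]
gripper_width: 0.002
gripper_force: 0.2
time_s: 4.42
ee_pos: [0.5517, -0.1362, 0.0371]
orientation: [-0.0, 0.072, 0.997, -0.0]
force: [0.3, 0.5, 1.0]
gripper_width: 0.001
gripper_force: 0.2
time_s: 4.58
ee_pos: [0.5516, -0.1362, 0.035]
orientation: [-0.0, 0.072, 0.997, -0.0]
force: [0.6, 0.1, 1.4]
gripper_width: -0.0
gripper_force: 0.2
```

```bash
python3 -m handwheel '[0,0,0,-2,0, 0,0,0,0,0]'
python3 -m handwheel '[0,0,0,-1,0, 0,0,0,0,0]'
```

```text
time_s: 4.75
ee_pos: [0.552, -0.1362, 0.0336]
orientation: [0.0, 0.072, 0.997, 0.0]
force: [-2.5, 1.5, 7.0]
gripper_width: -0.001
gripper_force: 3.2
time_s: 4.92
ee_pos: [0.5521, -0.1362, 0.0331]
orientation: [0.0, 0.073, 0.997, 0.0]
force: [-4.1, 1.6, 12.2]
gripper_width: -0.001
gripper_force: 5.6
```

```bash
python3 -m handwheel '[0,0,0,-1,0, 0,0,0,0,0, 0,0,0,15,0, 0,0,0,30,0, 0,0,0,40,0, 0,0,0,40,0, 0,0,0,40,0, 0,0,0,40,0, 0,0,0,40,0, 0,0,0,40,0]'
python3 - <<'E'
from h import *
o=np.array([.5697,-.0126]); e=np.array([.1538,.9881])
im,W=cloud("side"); cv2.imwrite("pics/s2.png",cv2.resize(im[150:310,220:380],(560,560)))
hsv=cv2.cvtColor(im,cv2.COLOR_BGR2HSV)
for lo,hi in(((0,150,80),(6,255,255)),((8,170,150),(18,255,255))):
    p=W[cv2.inRange(hsv,lo,hi)>0]; p=p[(abs(p[:,0]-.56)<.1)&(abs(p[:,1])<.25)&(p[:,2]>.02)&(p[:,2]<.3)]
    print(len(p),np.nanmedian(p,0), np.median((p[:,:2]-o)@e))
for t in np.linspace(.88,-.05,12):
    x=165*np.cos(t)-8*np.sin(t)-12; print(round(t,2),(1000*o+x*e).round(),round(100+165*np.sin(t)+8*np.cos(t)))
E
```

```text
time_s: 5.75
ee_pos: [0.5511, -0.1363, 0.3183]
orientation: [0.0, 0.073, 0.997, 0.0]
force: [0.6, 0.6, -0.1]
gripper_width: -0.001
gripper_force: 0.0
179 [0.57774132 0.11368804 0.24951702] 0.1272147648998887
1 [ 0.54031844 -0.10959393  0.0368496 ] -0.10035858868590944
0.88 [583.  73.] 232
0.8 [585.  84.] 223
0.71 [586.  94.] 214
0.63 [588. 103.] 203
0.54 [589. 111.] 192
0.46 [590. 118.] 180
0.37 [591. 125.] 168
0.29 [592. 130.] 155
0.2 [592. 134.] 141
0.12 [593. 136.] 128
0.03 [593. 138.] 114
-0.05 [593. 139.] 100
```

View pics/s2.png

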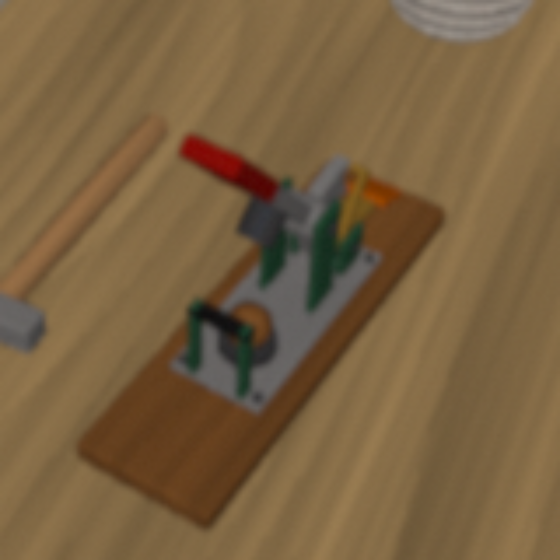

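The orange pad at (375,190) now sits low against the board, and it stayed there after I lifted. The handle hasn't moved. Next I'll go over the handle.

```bash
python3 -m handwheel '[0,0,0,12,0, 0,6,40,0,0, 0,6,40,0,0, 0,6,40,0,0, 0,6,40,0,0, 0,6,38,-5,0, 0,0,0,-40,0, 0,0,0,-25,0, 0,0,0,0,0]'
```

```text
time_s: 6.55
ee_pos: [0.5785, 0.0625, 0.2519]
orientation: [-0.005, 0.072, 0.997, -0.002]
force: [-0.6, -0.6, -1.5]
gripper_width: -0.001
gripper_force: 0.0
```

```bash
python3 -m handwheel '[0,2,5,-8,0, 0,0,5,-8,0, 0,0,0,0,0, 0,0,0,0,0]'
python3 -m handwheel '[0,1,5,-5,0, 0,1,5,-4,0, 0,0,5,-5,0, 0,0,5,-5,0, 0,0,0,0,0]'
```

```text
time_s: 6.88
ee_pos: [0.584, 0.0721, 0.2429]
orientation: [0.0, 0.072, 0.997, 0.0]
force: [0.6, 0.5, 0.3]
gripper_width: 0.001
gripper_force: 0.0
time_s: 7.3
ee_pos: [0.5862, 0.0929, 0.223]
orientation: [0.0, 0.072, 0.997, -0.0]
force: [1.0, -0.8, 1.0]
gripper_width: 0.001
gripper_force: 0.4
```

```bash
python3 -m handwheel '[0,0,1,-5,0, 0,0,1,-5,0, 0,1,4,-5,0, 0,0,4,-5,0, 0,1,4,-5,0, 0,0,4,-6,0, 0,0,0,0,0]'
python3 -m handwheel '[0,1,3,-6,0, 0,0,3,-6,0, 0,1,3,-6,0, 0,0,3,-6,0, 0,0,0,0,0]'
```

```text
time_s: 7.88
ee_pos: [0.5879, 0.1106, 0.1919]
orientation: [0.0, 0.072, 0.997, 0.0]
force: [0.4, 0.2, 1.8]
gripper_width: 0.002
gripper_force: 0.3
time_s: 8.3
ee_pos: [0.5897, 0.1226, 0.1679]
orientation: [-0.0, 0.072, 0.997, 0.0]
force: [-0.4, 0.0, 0.3]
gripper_width: -0.003
gripper_force: 0.1
```

```bash
python3 -m handwheel '[0,1,3,-6,0, 0,0,3,-7,0, 0,1,2,-7,0, 0,0,2,-7,0, 0,0,0,0,0]'
python3 -m handwheel '[0,0,1,-6,0, 0,0,1,-6,0, 0,0,1,-5,0, 0,0,0,-5,0, 0,0,0,0,0]'
python3 -m handwheel '[0,0,1,-4,0, 0,0,0,-3,0, 0,0,0,0,0]'
```

```text
time_s: 8.72
ee_pos: [0.5912, 0.132, 0.1405]
orientation: [-0.001, 0.072, 0.997, -0.0]
force: [-0.5, -0.6, -0.1]
gripper_width: 0.001
gripper_force: 0.0
time_s: 9.13
ee_pos: [0.5917, 0.1351, 0.1191]
orientation: [-0.0, 0.072, 0.997, 0.0]
force: [-0.1, -0.2, 0.7]
gripper_width: -0.0
gripper_force: 0.0
time_s: 9.38
ee_pos: [0.5917, 0.1357, 0.112]
orientation: [0.0, 0.073, 0.997, -0.0]
force: [0.2, -0.5, 0.5]
gripper_width: 0.004
gripper_force: 0.1
```

```bash
python3 -m handwheel '[0,0,0,-3,0, 0,0,0,0,0]'
python3 -m handwheel '[0,0,0,-2,0, 0,0,0,0,0]'
python3 -m handwheel '[0,0,0,-1,0, 0,0,0,0,0]'
```

```text
time_s: 9.55
ee_pos: [0.5917, 0.1358, 0.109]
orientation: [0.0, 0.072, 0.997, -0.0]
force: [0.4, 0.4, 0.6]
gripper_width: -0.002
gripper_force: 0.2
time_s: 9.72
ee_pos: [0.5918, 0.1359, 0.1081]
orientation: [0.0, 0.073, 0.997, 0.0]
force: [-2.8, -0.8, 9.7]
gripper_width: -0.002
gripper_force: 4.8
time_s: 9.88
ee_pos: [0.5918, 0.1359, 0.1079]
orientation: [0.0, 0.073, 0.997, 0.0]
force: [-7.0, -0.9, 18.4]
gripper_width: 0.001
gripper_force: 9.2
```

Hard stop reached at 108 mm, as expected for the arm fully down. I'll lift clear and check.

```bash
python3 -m handwheel '[0,0,0,8,0, 0,0,0,25,0, 0,0,0,40,0, 0,0,0,40,0, 0,0,0,40,0, 0,-20,0,35,0, 0,-40,0,0,0, 0,-40,0,0,0, 0,-40,0,0,0, 0,0,0,0,0]'
python3 - <<'E'
from h import *
o=np.array([.5697,-.0126]); e=np.array([.1538,.9881])
im,W=cloud("side"); cv2.imwrite("pics/s3.png",cv2.resize(im[150:310,220:380],(560,560)))
t,V=cloud("top"); cv2.imwrite("pics/t3.png",t)
for im,W in((im,W),(t,V)):
  hsv=cv2.cvtColor(im,cv2.COLOR_BGR2HSV)
  for lo,hi in(((0,150,80),(6,255,255)),((8,170,120),(18,255,255))):
    p=W[cv2.inRange(hsv,lo,hi)>0]; p=p[(abs(p[:,0]-.56)<.1)&(abs(p[:,1])<.25)&(p[:,2]>.02)&(p[:,2]<.3)]
    if len(p)>5: x=(p[:,:2]-o)@e; print(len(p),np.nanmedian(p,0).round(3), np.median(x),"slope",np.polyfit(x,p[:,2],1)[0])
E
```

```text
time_s: 10.72
ee_pos: [0.4458, 0.1355, 0.2942]
orientation: [-0.002, 0.071, 0.997, 0.001]
force: [1.9, 0.9, 0.4]
gripper_width: -0.003
gripper_force: 0.0
532 [0.592 0.155 0.107] 0.16925617468177384 slope -0.030416301928779896
79 [ 0.547 -0.115  0.036] -0.1034995515367091 slope 0.2813598102551971
436 [0.594 0.146 0.109] 0.16080780555802163 slope -0.003100426196740783
153 [ 0.55  -0.128  0.036] -0.1169708155343524 slope 0.3036531139685225
```

View pics/s3.png

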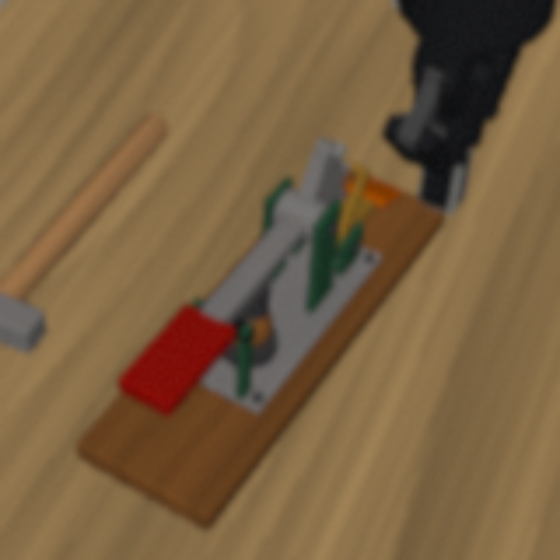

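View pics/t3.png

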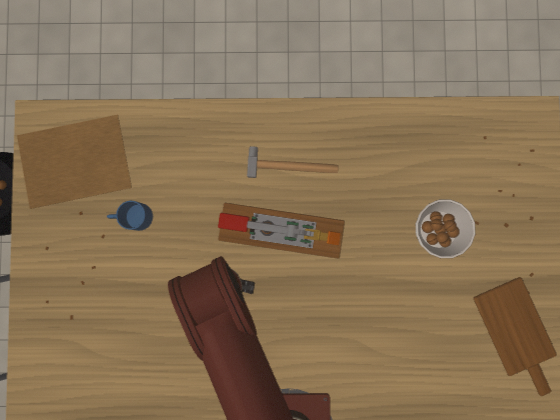

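The arm is level, with the handle at (180,360) in the side crop and at z 0.108. The pawl pad is down at z 0.035, the walnut is in its cup and the bystanders haven't moved. The robot is clear of everything.

```bash
python3 -m handwheel '[0,0,0,0,0, 0,0,0,0,0, 0,0,0,0,0]'; python3 -c "
from bench import ticket; print(ticket.close_job())"
```

```text
time_s: 11.07
ee_pos: [0.4525, 0.1355, 0.2939]
orientation: [-0.0, 0.073, 0.997, -0.001]
force: [0.2, 0.2, 1.1]
gripper_width: 0.001
gripper_force: 0.0
the job is handed in; nothing more can be done
None
```

I handed the job in at about 11 s: the pawl is pressed fully down and stays free, the arm rests fully down over the walnut in its cup, the bowl, mug and hammer are undisturbed, and the robot is clear of everything; no verdict came back.

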